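# Lid and clamp a terrine mould in its toggle press

## Task

Lay the blue lid with the wooden grip block squarely on the blue terrine mould standing in the press, so that its underside drops into the mould and it lies flat. Then push the red toggle handle down, past its dead point, until it is fully home and the rubber pad holds the lid down by its block. Leave the mould in its place and do not shift the bowl or the spatula.

Things in the scene. Friction and masses are not known exactly. Their poses are not given: they have to be found in the camera images.
- press: Terrine press, fixed: white board 190 (x) by 240 (y) by 12 mm (y from -75 to +165) with a steel toggle clamp. Origin on the table under the hinge of the clamp's arm; z up. Mould's place is centred 110 mm along +y; the red handle falls to the -y side. Clamp bracket: 45 mm wide in x, y -70 to +16, 138 mm high. Open, the 110 mm arm stands up, top 250 mm high; it swings to +y, level over the mould.
- mould: Open blue rectangular terrine mould, loose, 156 mm (x) by 80 mm (y), 50 mm high, walls 4 mm (opening 148 by 72 mm). Origin at the centre of its underside, which stands on the base board, 12 mm above the table; z up; its x axis is parallel to the press's x. Low white cleats hold it in place with 2 mm of play. 0.7 kg.
- lid: Loose blue lid, .25 to .5 kg, plug down. Plug plate 140 (x) by 64 (y) by 6 mm; on it a cover plate 166 by 90 by 5 mm, to rest on the rim; on that a centred brown wooden grip block 44 (x) by 40 (y) mm, 40 high. Origin at the centre of the plug's underside, z up; block from 11 to 51 mm above it. Put on, its origin is 44 mm above the mould's, with 4 mm of play all round; either way round will do.
- clamp_handle (a joint): Toggle handle, rad: 0 open (62 deg above level, leaning to the press's -y), as at the start; grows as it goes down (turning about the press's +x); dead point 1.0; home at its stop 1.15 (4 deg below level). It stays at 0 by itself; half way it may sink on. Lid on, the sprung pad meets the block at about 0.79, then pushes back (up to about 8 N at mid grip) to the dead point; past 1.05 it snaps home.
- clamp_hinge (a point): Hinge axis of the handle, on the press: 52 mm along the press's -y and 86 mm above the table; the axis lies along the press's x.
- clamp_grip (a point): Middle of the red round handle grip (24 mm diameter, 70 mm long), on its axis, 105 mm from the handle's hinge; moves with the handle. The grip reaches from 70 to 140 mm from the hinge.
- clamp_pad: Black rubber pad, 32 mm diameter, on a sprung stem at the end of the clamp's arm. Origin on the arm's centre line at its end; the pad's face is 30 mm from it along the pad's -z (downwards when clamped). Held lid: it presses on the block's top with about 10 N.
- bowl: Bystander: metal mixing bowl, 150 mm wide, 65 mm high, loose. Origin at its underside.
- spatula: Bystander: spatula with dark wooden handle, 260 mm long, lying loose on the right, beyond the press. Origin at its middle, underside.
Mind the look-alikes: they are no part of the job. What is shaped like the lid but yellow is not meant.

How it is judged:
By the outcome, as a careful person would: the job done as asked, in the order asked, and still so for the second after the job is handed in, with the robot touching nothing.
It also fails if it takes over 61 s, if anything falls off the work surface, if the arm or the gripper's body presses on something with over 40 N, if the wrist force passes 120 N, or if a joint passes its speed limit or range.

## Robot

A 6-joint arm with a two-finger parallel gripper is mounted at the origin on the work surface. World frame = base frame: x ahead of the robot, y to its left, z up, the work surface at z = 0. Lengths are in m, angles in rad, forces in N, time in s.
With the tool pointing down it reaches from about 0.3 to 0.85 m from the base axis. Payload 4.2 kg.
Tool frame: the origin (TCP) lies at the very end of the fingers, on their centre line; the grasp point (between the pads) lies 19 mm behind it; z points along the fingers, y is the direction in which the jaws open and shut (so a half turn about z gives the same grasp; the last joint's range is limited). The gripper opens to 91 mm and grips with 3 to 60 N. Pads are 32 mm wide; open, the fingers measure 118 mm over their backs; the gripper's body (76 mm by 178 mm) begins 60 mm behind the grasp point.
Start: joints at [-1.266, 0.32, 1.565, -0, 1.257, -0.02], TCP at [0.183, -0.545, 0.214] pointing down, gripper open.
Joint ranges: [-3.11, 3.11], [-0.84, 2.01], [0.21, 2.61], [-1.34, 4.49], [0.05, 2.63], [-2.56, 2.56]. Speed limits (rad/s): [2.57, 2.57, 3.14, 3.14, 3.14, 3.14].

## Interface

Orientations are given as a unit quaternion [w, x, y, z].
In Python, from station import env gives the robot as it stands.
- The arm moves only by the tool jog_arm, never from a script. Its argument "increments" is a list of rows, each a list of 7 numbers: the shift along the world's x, y, z scaled (see below), then the turn, a rotation vector about the world's x, y, z scaled (see below), then the closure, from -1 (fully open) to 1 (shut). In form: [[dx, dy, dz, wx, wy, wz, jaw], ...]. A call has 1 to 12 rows; each row is the pose to reach, as a shift and turn from the pose commanded when the call began; what a row does not reach only later rows make up. The controller multiplies each number of a shift by 0.15 m and each number of a turn by 120 degrees. A row lasts 1/8 s, in which the tool goes at most 62.5 mm and 10.7 degrees, less where a joint would pass 70% of its speed; a pose out of reach is approached as far as the arm can. A call with a number of a shift or a turn outside -1 to 1 is refused whole. A call with a gripper value outside its range is refused whole. The fingers move at their own pace and stop on an object; "grip_force" is the grip in N (left out, the last holds). Time passes only in rows, so rows that repeat a pose let the fingers close. It gives the time, the measured TCP pose, the force and the opening at its end, in the units of the state.
- env.observe(): the state, without advancing time (a new reading comes with each control period).
- env.snapshot(name): name is "side" or "top"; returns a dict with "image" (384x512x3 uint8, red, green, blue), "range_z" (384x512 float32, m along the optical axis (not along the pixel's ray), 0 where there is no reading), "fovy" (degrees; the focal length in pixels is half the picture's height over the tangent of half this angle, whatever the lens; pixels are square), "cx", "cy" (the principal point, pixels), "R" (3x3) and "t" (3): a world point X has camera coordinates R X + t. Camera axes: x right, y down, z forward; pixel columns grow to the right and rows downward; lengths in m; the calibration is good to about 2 mm. A picture is of the moment at which its call begins.
- env.hand_in(): hands the job in, once; it reports no verdict.
Trained networks look in the newest picture that a camera, given by its name, has taken for a name from the list of things; names that differ only in an ending like _2 or _b are one class to them, and where a whole thing is asked for, a point or a joint stands for the part that bears it (a point fixed in the world has none). Each returns a list of dicts, best first, with "confidence" (0 to 1); they miss things now and then, are a little off and sometimes report something else, mostly with a low value. They report only what shows in the picture. A call takes as long as a camera call. They do not tell look-alikes from the thing itself.
- env.outline_of(name, camera): "pixels" (384x512 bool, what is visible of it) and "position" ([column, row] in pixels, amid what is visible of it).
- env.landmark_of(name, camera): "position" ([column, row] in pixels: a listed point, or the origin of a listed thing).
The state is a dict: "t": time; "joint_pos": joint angles; "joint_velocities": joint speeds; "tau": joint torques, N m; "tcp_pos": TCP position; "tcp_rot": TCP orientation; "wrist_force": force on the tool from outside, world axes, zero at the start; "wrist_torque": the same for the moment, N m; "grip_width": finger opening in m.
Only numpy, scipy, OpenCV 4.12 (cv2) and the standard library are available. Lean on these libraries where they do the work, as an engineer would, in place of code of your own. Each camera call takes 0.05 s, during which the arm holds its last target. There are 200 camera calls.

## Working session

There is one attempt and no reset: what is moved stays moved. The work goes in short steps, Python scripts to look and compute and a tool call to move; the robot and the scene stay as the last step left them, time stands still between calls to the robot, and variables do not carry over. Pictures are saved under pics/ and viewed, about 8 in all and at most 12, crops included, and the job is handed in when it is done.

Besides the shell and the picture viewer there is one more tool, called by a JSON object that holds its "op" and its "data", one argument or row to a line. jog_arm: Moves the arm, as the interface text tells. Its arguments: {"type":"object","properties":{"increments":{"type":"array","items":{"type":"array","items":{"type":"number","minimum":-1,"maximum":1}}},"grip_force":{"type":"number"}},"required":["increments"]}

```bash
mkdir -p pics; cat > h.py <<'E'
from station import env
import numpy as np, cv2
def snap(c):
    s=env.snapshot(c); s['R']=np.array(s['R']); s['t']=np.array(s['t']); s['f']=s['image'].shape[0]/2/np.tan(np.radians(s['fovy'])/2); return s
def cloud(s):
    z=s['range_z'].astype(float); v,u=np.mgrid[:z.shape[0],:z.shape[1]]
    P=np.stack([(u-s['cx'])/s['f']*z,(v-s['cy'])/s['f']*z,z],-1)
    return (P-s['t'])@s['R']   # R^T (P-t)
def save(s,n,crop=None,k=1):
    im=s['image'][:,:,::-1]
    if crop: a,b,c,d=crop; im=im[b:d,a:c]
    cv2.imwrite('pics/'+n,cv2.resize(im,None,fx=k,fy=k,interpolation=cv2.INTER_CUBIC))
E
python3 - <<'E'
from h import *
ims=[]
for c in('top','side'):
    s=snap(c); W=cloud(s); save(s,c+'0.png',k=1.5)
    print(c,'cam at',(-s['R'].T@s['t']).round(3))
    for n in('press','mould','lid','clamp_handle','clamp_pad','bowl','spatula'):
        for o in env.outline_of(n,c)[:4]:
            m=np.array(o['pixels'])&(s['range_z']>0); 
            if m.sum()<5: continue
            p=W[m]; print(n,round(o['confidence'],2),np.round(o['position']),m.sum(),'med',np.median(p,0).round(3),'lo',np.percentile(p,2,0).round(3),'hi',np.percentile(p,98,0).round(3),'rgb',np.median(s['image'][m],0))
E
```

```text
top cam at [ 0.344 -0.098  1.378]
press 0.71 [234. 159.] 2834 med [ 0.558 -0.043  0.014] lo [ 0.476 -0.145  0.005] hi [0.66  0.119 0.245] rgb [154. 162. 172.]
mould 0.69 [202. 158.] 1239 med [0.574 0.071 0.017] lo [0.492 0.027 0.01 ] hi [0.645 0.105 0.065] rgb [ 53.  79. 110.]
lid 0.76 [401. 216.] 1386 med [ 0.379 -0.591  0.011] lo [ 0.303 -0.669 -0.001] hi [ 0.454 -0.524  0.053] rgb [166. 171.  57.]
lid 0.73 [343. 256.] 1321 med [ 0.244 -0.417  0.011] lo [ 0.176 -0.497  0.005] hi [ 0.311 -0.346  0.053] rgb [167. 175.  59.]
lid 0.56 [339. 186.] 1355 med [ 0.475 -0.389  0.011] lo [ 0.397 -0.453 -0.001] hi [ 0.556 -0.331  0.053] rgb [ 55.  81. 112.]
clamp_handle 0.49 [260. 149.] 240 med [ 0.569 -0.125  0.148] lo [ 0.56  -0.162  0.002] hi [ 0.612 -0.066  0.212] rgb [102.   76.5  76. ]
clamp_pad 0.54 [222. 144.] 78 med [ 0.568 -0.014  0.245] lo [ 0.555 -0.05   0.225] hi [ 0.583 -0.005  0.251] rgb [73. 77. 69.]
bowl 0.77 [ 94. 182.] 1665 med [0.484 0.413 0.026] lo [0.414 0.338 0.002] hi [0.547 0.465 0.067] rgb [121. 122. 120.]
bowl 0.34 [309. 146.] 740 med [ 0.611 -0.296  0.004] lo [ 0.54
[... 788 characters left out ...]
3  0.001] hi [ 0.557 -0.33   0.053] rgb [ 71. 102. 135.]
clamp_handle 0.75 [274. 153.] 907 med [ 0.468 -0.382  0.011] lo [ 0.397 -0.453  0.002] hi [ 0.553 -0.33   0.053] rgb [ 71. 102. 135.]
clamp_handle 0.6 [224. 174.] 340 med [ 0.569 -0.129  0.153] lo [ 0.558 -0.282 -0.002] hi [ 0.622 -0.05   0.209] rgb [132.  96.  98.]
clamp_pad 0.42 [213. 187.] 76 med [ 0.566 -0.007  0.24 ] lo [ 0.554 -0.014  0.222] hi [ 0.579 -0.004  0.251] rgb [23.  22.  22.5]
bowl 0.69 [195. 363.] 2469 med [0.493 0.374 0.026] lo [0.412 0.328 0.001] hi [0.547 0.43  0.066] rgb [169. 165. 161.]
spatula 0.71 [234. 163.] 339 med [ 0.598 -0.293  0.004] lo [ 0.552 -0.324 -0.002] hi [ 0.794 -0.269  0.021] rgb [142. 152. 158.]
```

View pics/top0.png

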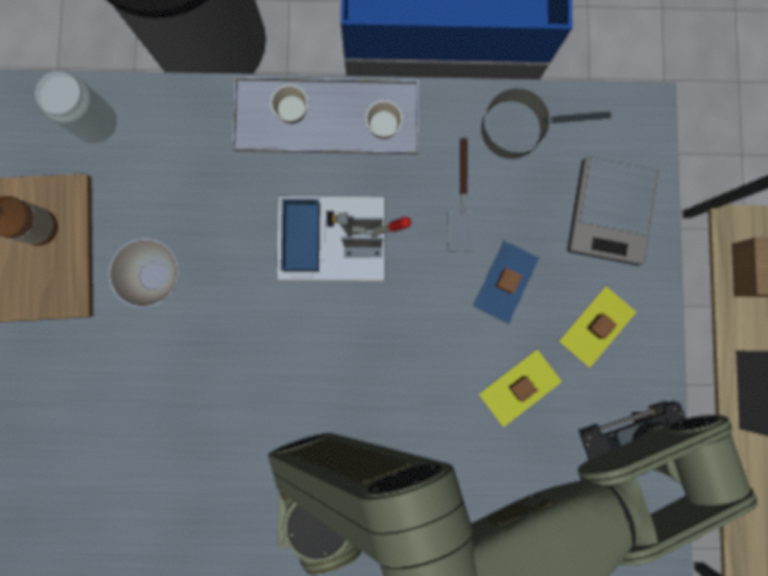

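```bash
cat >> h.py <<'E'
def rect(p):
    (c,wh,a)=cv2.minAreaRect((p[:,:2]*1000).astype(np.float32)); return np.round(c,1),np.round(wh,1),round(a,1)
E
python3 - <<'E'
from h import *
def box(W,x0,x1,y0,y1,z0,z1): return W[(W[...,0]>x0)&(W[...,0]<x1)&(W[...,1]>y0)&(W[...,1]<y1)&(W[...,2]>z0)&(W[...,2]<z1)]
ss=[snap('top'),snap('side')]
save(ss[0],'lidcrop.png',(290,140,420,280),4)
for s in ss:
    W=cloud(s)
    for nm,b in dict(lidcover=(.36,.6,-.5,-.3,.006,.02),block=(.4,.55,-.45,-.33,.045,.06),mouldrim=(.46,.68,-.0,.14,.055,.07),board=(.44,.7,-.2,.16,.007,.017),arm=(.5,.65,-.1,.05,.2,.27),grip=(.5,.65,-.2,-.07,.15,.25)).items():
        p=box(W,*b); print(nm,len(p),rect(p),p.mean(0).round(4))
    c=s['image'].astype(int); m=(c[...,0]>c[...,1]+60)&(c[...,0]>c[...,2]+60)&(s['range_z']>0)&(W[...,2]>.05)
    p=W[m]; print('red',len(p),p.mean(0).round(3),p.min(0).round(3),p.max(0).round(3))
print(env.landmark_of('clamp_grip','top')[:2],env.landmark_of('clamp_hinge','top')[:2])
E
```

```text
lidcover 1116 (array([ 479.7, -397.9]), array([200.6, 233.8]), 87.4) [ 0.4763 -0.3897  0.0107]
block 161 (array([ 476.2, -391. ]), array([39.4, 44.3]), 63.8) [ 0.4762 -0.3908  0.0503]
mouldrim 224 (array([569.4,  67.2]), array([155.8,  80.7]), 0.6) [0.5669 0.0701 0.0614]
board 2434 (array([572.8, -24.8]), array([249.7, 340.2]), 2.1) [0.5625 0.0006 0.0125]
arm 149 (array([569.3, -30. ]), array([28.6, 50.5]), 0.5) [ 0.5679 -0.0261  0.241 ]
grip 120 (array([ 570.2, -143.4]), array([22.6, 42.9]), 2.8) [ 0.5691 -0.144   0.1922]
red 72 [ 0.568 -0.146  0.198] [ 0.56  -0.165  0.169] [ 0.578 -0.127  0.216]
lidcover 676 (array([ 479.1, -392.8]), array([227.8, 163.5]), 7.1) [ 0.472  -0.3825  0.0105]
block 112 (array([ 475.4, -391.3]), array([42.7, 44.7]), 64.1) [ 0.4747 -0.3894  0.0501]
mouldrim 332 (array([568.3,  66.7]), array([157.1,  83.1]), 0.8) [0.5676 0.0681 0.0602]
board 2455 (array([567.8,  21.6]), array([191.5, 280.7]), 1.3) [0.5598 0.002  0.0123]
arm 189 (array([565. , -28.9]), array([54.9, 29.9]), 82.6) [ 0.5662 -0.021   0.2375]
grip 174 (array([ 570. , -143.1]), array([23.2, 43.2]), 1.3) [ 0.5682 -0.1398  0.1851]
red 138 [ 0.568 -0.14   0.188] [ 0.559 -0.165  0.158] [ 0.579 -0.123  0.213]
[] [{'position': [250.2, 156.7], 'confidence': 0.88}, {'position': [228.0, 146.1], 'confidence': 0.67}]
```

```bash
cat >> h.py <<'E'
from scipy.spatial.transform import Rotation as Ro
def st():
    o=env.observe(); q=np.array(o['tcp_rot']); R=Ro.from_quat(q[[1,2,3,0]]).as_matrix()
    print('t',round(o['t'],2),'tcp',np.round(o['tcp_pos'],4),'z',R[:,2].round(3),'yaw_y',round(np.degrees(np.arctan2(R[1,1],R[0,1])),2),'j',np.round(o['joint_pos'],2),'F',np.round(o['wrist_force'],1),'w',round(o['grip_width'],4)); return o,R
E
python3 - <<'E'
from h import *
o,R=st(); print(R.round(3))
E
```

```text
t 1.0 tcp [ 0.1835 -0.5449  0.214 ] z [ 0. -0. -1.] yaw_y -71.39 j [-1.27  0.32  1.56  0.    1.26 -0.02] F [-0.2  0.3 -0.1] w 0.0915
[[ 0.948  0.319  0.   ]
 [ 0.319 -0.948 -0.   ]
 [ 0.     0.    -1.   ]]
```

View pics/lidcrop.png

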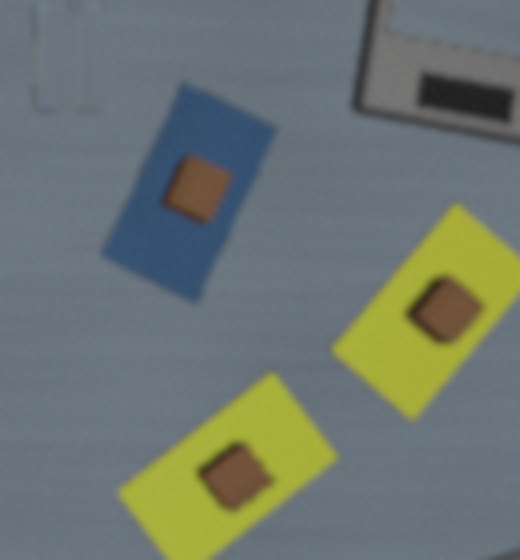

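{"op": "jog_arm", "data": {
  "increments": [
    [0.33, 0.17, 0, 0, 0, 0.08, -1],
    [0.67, 0.34, 0, 0, 0, 0.16, -1],
    [1, 0.51, 0, 0, 0, 0.24, -1],
    [1, 0.51, 0, 0, 0, 0.3, -1],
    [1, 0.51, 0, 0, 0, 0.3, -1]
  ],
  "grip_force": 35
}}

```text
t: 1.62
tcp_pos: [0.334, -0.4681, 0.2139]
tcp_rot: [0.0, 0.889, 0.459, -0.0]
wrist_force: [0.6, 0.1, 0.3]
grip_width: 0.091
```

{"op": "jog_arm", "data": {
  "increments": [
    [0.33, 0.17, -0.1, 0, 0, 0.0767, -1],
    [0.67, 0.34, -0.3, 0, 0, 0.0767, -1],
    [0.95, 0.517, -0.6, 0, 0, 0.0767, -1],
    [0.95, 0.517, -0.8, 0, 0, 0.0767, -1],
    [0.95, 0.517, -0.8, 0, 0, 0.0767, -1],
    [0.95, 0.517, -0.8, 0, 0, 0.0767, -1]
  ]
}}

```text
t: 2.38
tcp_pos: [0.476, -0.3923, 0.0954]
tcp_rot: [0.001, 0.85, 0.528, 0.0]
wrist_force: [-0.1, 0.2, -0.2]
grip_width: 0.091
```

```bash
python3 - <<'E'
from h import *
st(); s=snap('side'); save(s,'a1.png',(200,60,400,230),4)
E
```

```text
t 2.38 tcp [ 0.476  -0.3923  0.0954] z [ 0.002 -0.002 -1.   ] yaw_y -26.32 j [-0.71  0.48  1.63 -0.    1.03 -0.25] F [-0.1  0.2 -0.2] w 0.091
```

View pics/a1.png

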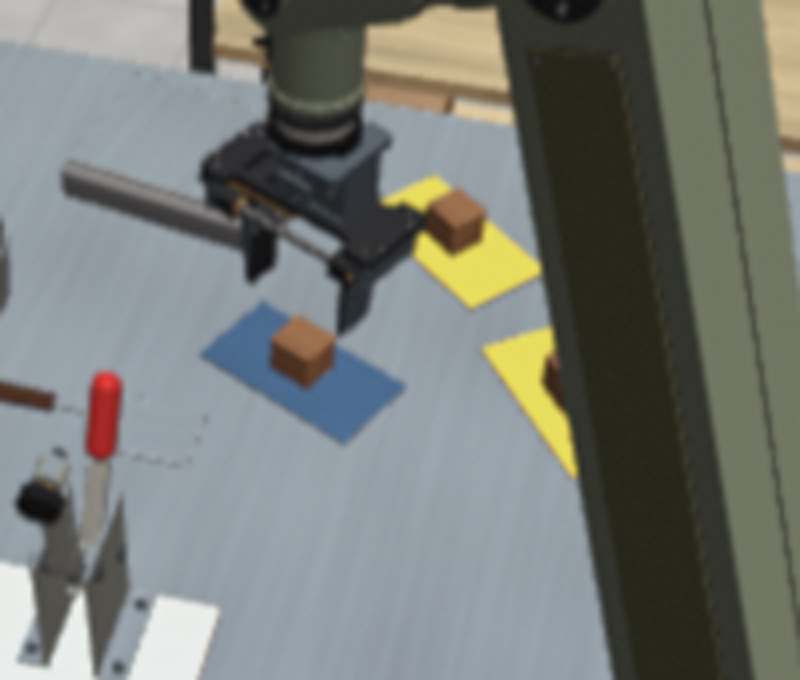

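The view shows the gripper over the blue lid (block at ~(303,350) in the crop), with the jaws along its long axis. I'm descending to grip it.

{"op": "jog_arm", "data": {
  "increments": [
    [0, 0.008, -0.2, 0, 0, 0, -1],
    [0, 0.008, -0.4, 0, 0, 0, -1],
    [0, 0.008, -0.5, 0, 0, 0, -1],
    [0, 0.008, -0.5, 0, 0, 0, -1],
    [0, 0.008, -0.5, 0, 0, 0, 1],
    [0, 0.008, -0.5, 0, 0, 0, 1],
    [0, 0.008, -0.5, 0, 0, 0, 1],
    [0, 0.008, -0.5, 0, 0, 0, 1],
    [0, 0.008, -0.5, 0, 0, 0, 1],
    [0, 0.008, -0.5, 0, 0, 0, 1]
  ],
  "grip_force": 40
}}

```text
t: 3.68
tcp_pos: [0.4763, -0.3899, 0.0191]
tcp_rot: [0.0, 0.849, 0.529, 0.0]
wrist_force: [0.2, -0.4, -0.3]
grip_width: 0.0439
```

{"op": "jog_arm", "data": {
  "increments": [
    [0, 0, 0.15, 0, 0, 0, 1],
    [0, 0, 0.4, 0, 0, 0, 1],
    [0, 0, 0.7, 0, 0, 0, 1],
    [-0.2, 0.25, 1, 0, 0, 0.05, 1],
    [-0.4, 0.5, 1, 0, 0, 0.1, 1],
    [-0.6, 0.75, 1, 0, 0, 0.16, 1],
    [-0.72, 1, 1, 0, 0, 0.224, 1],
    [-0.72, 1, 1, 0, 0, 0.224, 1]
  ]
}}

```text
t: 4.68
tcp_pos: [0.3655, -0.2369, 0.1685]
tcp_rot: [-0.002, 0.702, 0.712, -0.0]
wrist_force: [0.6, -0.3, -2.1]
grip_width: 0.0441
```

{"op": "jog_arm", "data": {
  "increments": [
    [0, 0.25, 0, 0, 0, 0, 1],
    [0, 0.5, 0, 0, 0, 0, 1],
    [0, 0.75, 0, 0, 0, 0, 1],
    [0, 1, 0, 0, 0, 0, 1],
    [0, 1, 0, 0, 0, 0, 1]
  ]
}}

```text
t: 5.3
tcp_pos: [0.368, -0.0884, 0.1687]
tcp_rot: [-0.0, 0.702, 0.712, -0.0]
wrist_force: [0.2, -0.9, -2.3]
grip_width: 0.0438
```

{"op": "jog_arm", "data": {
  "increments": [
    [0, 0.25, 0, 0, 0, 0, 1],
    [0, 0.5, 0, 0, 0, 0, 1],
    [0, 0.75, 0, 0, 0, 0, 1],
    [0, 1, 0, 0, 0, 0, 1],
    [0.2, 1.05, 0, 0, 0, 0, 1],
    [0.4, 1.05, 0, 0, 0, 0, 1],
    [0.4, 1.05, 0, 0, 0, 0, 1]
  ]
}}

```text
jog_arm: Invalid argument: increments='[[0,0.25,0,0,0,0,1],[0,0.5,0,0,0,0,1],[0,0.75,0,0,0,0,1],[0,1,0,0,0,0,1],[0.2,1.05,0,0,0,0,1],[0.4,1.05,0,0,0,0,1],[0.4,1.05,0,0,0,0,1]]' does not match type={"type": "array", "items": {"type": "array", "items": {"type": "number", "minimum": -1, "maximum": 1}}}
```

```bash
python3 - <<'E'
from h import *
st()
E
```

```text
t 5.3 tcp [ 0.368  -0.0884  0.1687] z [-0.001  0.    -1.   ] yaw_y 0.85 j [-0.27  0.05  2.04  0.    1.06 -0.28] F [ 0.2 -0.9 -2.3] w 0.0438
```

{"op": "jog_arm", "data": {
  "increments": [
    [0, 0.25, 0, 0, 0, 0, 1],
    [0, 0.5, 0, 0, 0, 0, 1],
    [0, 0.75, 0, 0, 0, 0, 1],
    [0, 1, 0, 0, 0, 0, 1],
    [0.2, 1, 0, 0, 0, 0, 1],
    [0.4, 1, 0, 0, 0, 0, 1],
    [0.4, 1, 0, 0, 0, 0, 1]
  ]
}}

```text
t: 6.18
tcp_pos: [0.4309, 0.0595, 0.1687]
tcp_rot: [0.001, 0.703, 0.711, 0.0]
wrist_force: [-0.6, 0.5, -2.5]
grip_width: 0.0439
```

{"op": "jog_arm", "data": {
  "increments": [
    [0.25, 0.04, 0, 0, 0, 0, 1],
    [0.5, 0.04, 0, 0, 0, 0, 1],
    [0.75, 0.04, 0, 0, 0, 0, 1],
    [0.93, 0.04, 0, 0, 0, 0, 1],
    [0.93, 0.04, -0.2, 0, 0, 0, 1],
    [0.93, 0.04, -0.4, 0, 0, 0, 1],
    [0.93, 0.04, -0.4, 0, 0, 0, 1],
    [0.93, 0.04, -0.4, 0, 0, 0, 1]
  ]
}}

```text
t: 7.18
tcp_pos: [0.5682, 0.0658, 0.1099]
tcp_rot: [0.001, 0.703, 0.711, 0.001]
wrist_force: [0.2, -0.1, -1.8]
grip_width: 0.0438
```

```bash
python3 - <<'E'
from h import *
st()
for c in('top','side'):
    s=snap(c); save(s,f'p1{c}.png',(140,110,300,230) if c=='top' else (130,130,330,300),4 if c=='side' else 5)
    W=cloud(s); im=s['image'].astype(int); b=(im[...,2]>im[...,0]+20)&(s['range_z']>0)
    r=b&(W[...,0]>.45)&(W[...,0]<.7)&(W[...,1]>-.01)&(W[...,1]<.15)
    for n,a,z in(('rim',.055,.07),('lid',.095,.13)):
        p=W[r&(W[...,2]>a)&(W[...,2]<z)]; print(c,n,len(p),rect(p) if len(p)>4 else '', p.mean(0).round(4),p.min(0).round(3),p.max(0).round(3))
E
```

```text
t 7.17 tcp [0.5682 0.0658 0.1099] z [ 0.001 -0.    -1.   ] yaw_y 0.65 j [ 0.1   0.4   1.72 -0.    1.02  0.08] F [ 0.2 -0.1 -1.8] w 0.0438<stdin>:8: RuntimeWarning: Mean of empty slice.
  ret = um.true_divide(
Traceback (most recent call last):
ValueError: zero-size array to reduction operation minimum which has no identity
```

```bash
python3 - <<'E'
from h import *
s=snap('side'); save(s,'p1side.png',(130,170,310,310),4)
W=cloud(s); im=s['image'].astype(int); b=(im[...,2]>im[...,0]+20)&(s['range_z']>0)
r=b&(W[...,0]>.45)&(W[...,0]<.7)&(W[...,1]>-.01)&(W[...,1]<.15)
for n,a,z in(('rim',.055,.068),('lid',.098,.12)):
    p=W[r&(W[...,2]>a)&(W[...,2]<z)]; print(n,len(p))
    if len(p)>4: print(rect(p),p.mean(0).round(4),np.percentile(p,1,0).round(4),np.percentile(p,99,0).round(4))
E
```

```text
rim 175
(array([567.8,  70.4]), array([156.5,  78. ]), 1.6) [0.558  0.0987 0.0601] [0.4895 0.0326 0.0552] [0.6447 0.1087 0.0665]
lid 957
(array([567.3,  66.2]), array([166.9,  90.6]), 2.6) [0.5576 0.0792 0.1018] [0.485  0.0226 0.0981] [0.6474 0.1091 0.1098]
```

View pics/p1side.png

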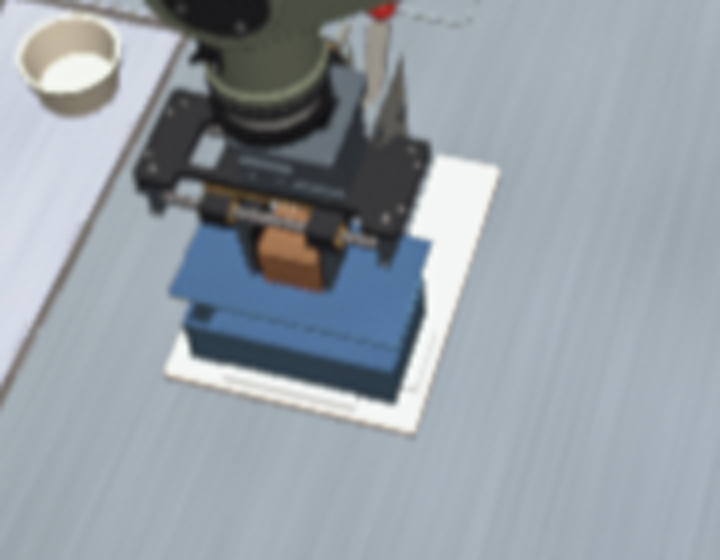

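The view shows the lid level over the mould (crop ~(300,280) above (300,350)). The two centres agree within 1–2 mm, so I'm lowering it.

{"op": "jog_arm", "data": {
  "increments": [
    [0.005, 0.005, -0.06, 0, 0, 0, 1],
    [0.005, 0.005, -0.12, 0, 0, 0, 1],
    [0.005, 0.005, -0.16, 0, 0, 0, 1],
    [0.005, 0.005, -0.18, 0, 0, 0, 1],
    [0.005, 0.005, -0.2, 0, 0, 0, 1],
    [0.005, 0.005, -0.215, 0, 0, 0, 1],
    [0.005, 0.005, -0.215, 0, 0, 0, 1]
  ]
}}

```text
t: 8.15
tcp_pos: [0.5682, 0.0671, 0.0766]
tcp_rot: [-0.0, 0.703, 0.711, -0.0]
wrist_force: [1.3, -0.8, -2.2]
grip_width: 0.0438
```

```bash
python3 - <<'E'
from h import *
st()
s=snap('side'); save(s,'p2side.png',(140,190,290,310),5)
W=cloud(s); im=s['image'].astype(int); b=(im[...,2]>im[...,0]+20)&(s['range_z']>0)
r=b&(W[...,0]>.45)&(W[...,0]<.7)&(W[...,1]>-.01)&(W[...,1]<.15)
p=W[r&(W[...,2]>.063)&(W[...,2]<.09)]; print(len(p),rect(p),p.mean(0).round(4))
A=np.c_[p[:,:2]-p[:,:2].mean(0),np.ones(len(p))]; print('plane',np.linalg.lstsq(A,p[:,2],rcond=None)[0].round(4))
E
```

```text
t 8.15 tcp [0.5682 0.0671 0.0766] z [-0. -0. -1.] yaw_y 0.69 j [ 0.1   0.43  1.76 -0.    0.94  0.09] F [ 1.3 -0.8 -2.2] w 0.0438
952 (array([566.5,  67. ]), array([165.7,  89.7]), 2.3) [0.5568 0.0808 0.0681]
plane [-0.0021 -0.0018  0.0681]
```

{"op": "jog_arm", "data": {
  "increments": [
    [0, 0, -0.005, 0, 0, 0, 1],
    [0, 0, -0.01, 0, 0, 0, 1],
    [0, 0, -0.01, 0, 0, 0, 1]
  ]
}}

```text
t: 8.57
tcp_pos: [0.5683, 0.067, 0.0752]
tcp_rot: [0.0, 0.703, 0.711, 0.0]
wrist_force: [-0.2, 0.1, -3.6]
grip_width: 0.0435
```

{"op": "jog_arm", "data": {
  "increments": [
    [0, 0, 0, 0, 0, 0, -1],
    [0, 0, 0, 0, 0, 0, -1],
    [0, 0, 0, 0, 0, 0, -1],
    [0, 0, 0, 0, 0, 0, -1],
    [0, 0, 0.2, 0, 0, 0, -1],
    [0, 0, 0.5, 0, 0, 0, -1],
    [0, 0, 0.9, 0, 0, 0, -1],
    [-0.3, 0, 1, 0, 0, 0, -1],
    [-0.6, 0, 1, 0, 0, 0, -1],
    [-1, 0, 1, 0, 0, 0, -1],
    [-1, 0, 1, 0, 0, 0, -1],
    [-1, 0, 1, 0, 0, 0, -1]
  ]
}}

```text
t: 10.07
tcp_pos: [0.419, 0.0671, 0.2258]
tcp_rot: [0.001, 0.703, 0.711, 0.001]
wrist_force: [0.3, 0.8, 0.5]
grip_width: 0.0912
```

```bash
python3 - <<'E'
from h import *
st()
for c,cr in (('side',(140,150,320,310)),('top',(160,110,300,210))):
    s=snap(c); save(s,f'p3{c}.png',cr,4 if c=='side' else 5)
    W=cloud(s); im=s['image'].astype(int); b=(im[...,2]>im[...,0]+20)&(s['range_z']>0)
    r=b&(W[...,0]>.45)&(W[...,0]<.7)&(W[...,1]>-.01)&(W[...,1]<.15)
    p=W[r&(W[...,2]>.061)&(W[...,2]<.09)]; print(c,len(p),rect(p),p.mean(0).round(4))
    A=np.c_[p[:,:2]-p[:,:2].mean(0),np.ones(len(p))]; print('plane',np.linalg.lstsq(A,p[:,2],rcond=None)[0].round(4))
    k=(W[...,0]>.5)&(W[...,0]<.65)&(W[...,1]>.02)&(W[...,1]<.12)&(W[...,2]>.1)&(W[...,2]<.115)
    print('block',k.sum(),rect(W[k]),W[k].mean(0).round(4))
E
```

```text
t 10.07 tcp [0.419  0.0671 0.2258] z [ 0.002  0.    -1.   ] yaw_y 0.7 j [ 0.13  0.07  1.86 -0.    1.21  0.12] F [0.3 0.8 0.5] w 0.0912
side 1246 (array([567.3,  65.5]), array([166.1,  92.6]), 1.3) [0.5637 0.0705 0.0663]
plane [-0.0008 -0.002   0.0663]
block 208 (array([566.4,  65.2]), array([44.3, 43.7]), 3.2) [0.5653 0.0669 0.1057]
top 877 (array([568.8,  65.4]), array([162.4,  88.3]), 1.3) [0.583  0.0576 0.0668]
plane [ 0.0012 -0.0009  0.0668]
block 175 (array([567.7,  65.3]), array([42.9, 39.4]), 0.0) [0.5682 0.0648 0.1068]
```

View pics/p3side.png

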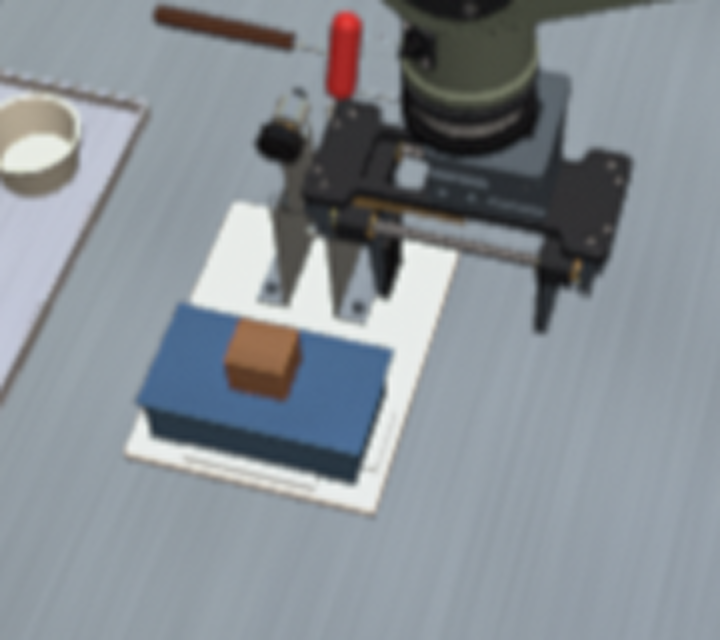

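The lid is seated: flat, cover top at 66–67 mm, centred. Next is the handle, with the fingers closed.

{"op": "jog_arm", "data": {
  "increments": [
    [0, -0.2, 0.2, 0, 0, 0, 1],
    [0, -0.5, 0.35, 0, 0, 0, 1],
    [0, -0.75, 0.35, 0, 0, 0, 1],
    [0, -1, 0.35, 0, 0, 0, 1],
    [0, -1, 0.35, 0, 0, 0, 1],
    [0, -1, 0.35, 0, 0, 0, 1]
  ]
}}

```text
t: 10.92
tcp_pos: [0.4189, -0.0829, 0.2775]
tcp_rot: [-0.0, 0.703, 0.711, 0.0]
wrist_force: [0.2, -0.3, 0.6]
grip_width: 0.034
```

{"op": "jog_arm", "data": {
  "increments": [
    [0, -0.27, 0, 0, 0, 0, 1],
    [0.3, -0.27, 0, 0, 0, 0, 1],
    [0.65, -0.27, 0, 0, 0, 0, 1],
    [1, -0.27, 0, 0, 0, 0, 1],
    [1, -0.27, -0.2, 0, 0, 0, 1],
    [1, -0.27, -0.4, 0, 0, 0, 1],
    [1, -0.27, -0.45, 0, 0, 0, 1],
    [1, -0.27, -0.45, 0, 0, 0, 1]
  ]
}}

```text
t: 11.92
tcp_pos: [0.5686, -0.1227, 0.2104]
tcp_rot: [-0.0, 0.702, 0.712, 0.0]
wrist_force: [-0.8, -0.4, 0.4]
grip_width: 0.0003
```

```bash
python3 - <<'E'
from h import *
st()
s=snap('side'); save(s,'h1.png',(160,110,320,250),4.5)
E
```

```text
t 11.93 tcp [ 0.5686 -0.1227  0.2104] z [ 0.  0. -1.] yaw_y 0.75 j [-0.23  0.33  1.55  0.    1.25 -0.25] F [-0.8 -0.4  0.4] w 0.0003
```

View pics/h1.png

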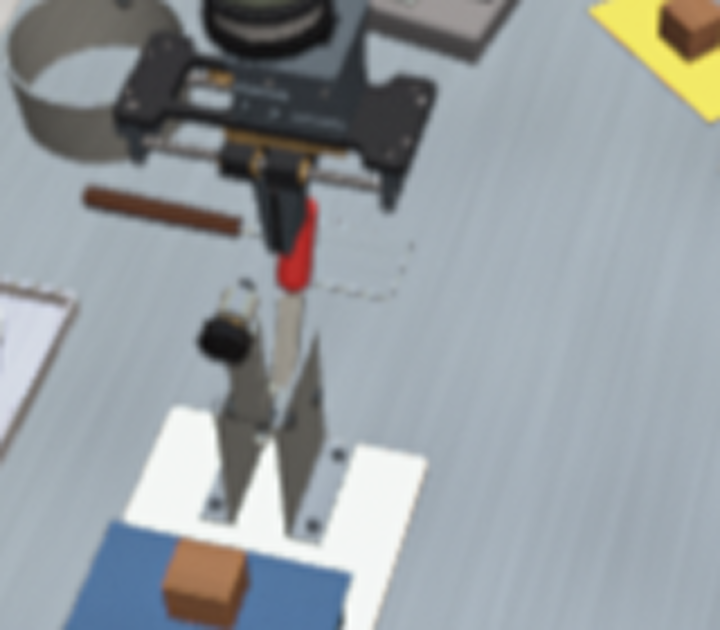

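{"op": "jog_arm", "data": {
  "increments": [
    [0, 0, -0.06, 0, 0, 0, 1],
    [0, -0.02, -0.11, 0, 0, 0, 1],
    [0, -0.08, -0.145, 0, 0, 0, 1],
    [0, -0.15, -0.18, 0, 0, 0, 1],
    [0, -0.2, -0.22, 0, 0, 0, 1],
    [0, -0.257, -0.265, 0, 0, 0, 1],
    [0, -0.257, -0.265, 0, 0, 0, 1]
  ]
}}

```text
t: 12.85
tcp_pos: [0.5675, -0.1629, 0.1694]
tcp_rot: [-0.001, 0.703, 0.711, -0.001]
wrist_force: [-0.1, 0.5, -1.6]
grip_width: 0.0006
```

```bash
python3 - <<'E'
from h import *
st()
s=snap('side'); save(s,'h2.png',(160,110,320,250),4.5)
E
```

```text
t 12.85 tcp [ 0.5675 -0.1629  0.1694] z [-0.002 -0.    -1.   ] yaw_y 0.64 j [-0.3   0.38  1.6  -0.    1.17 -0.31] F [-0.1  0.5 -1.6] w 0.0006
```

View pics/h2.png

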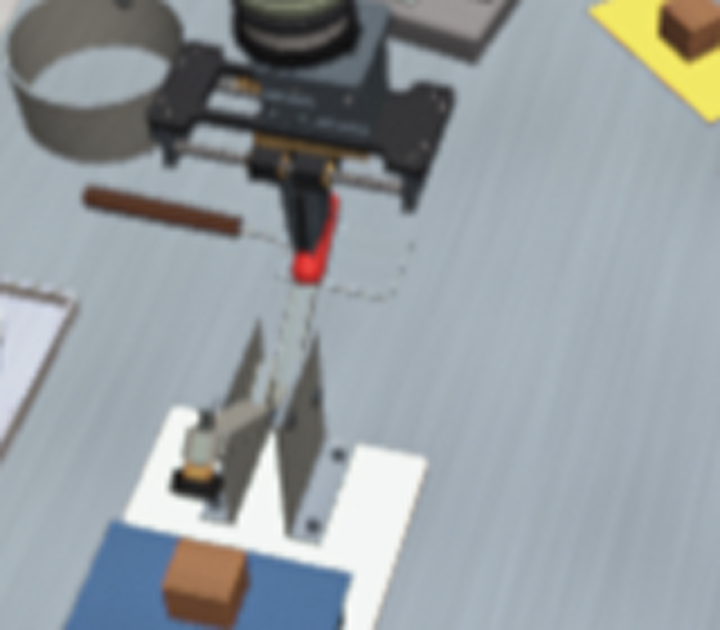

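The handle follows: the grip is under the fingertip at ~(310,265), and the arm is swinging down to the block. I'll keep going.

{"op": "jog_arm", "data": {
  "increments": [
    [0.005, -0.045, -0.05, 0, 0, 0, 1],
    [0.007, -0.087, -0.1, 0, 0, 0, 1],
    [0.007, -0.125, -0.16, 0, 0, 0, 1],
    [0.007, -0.16, -0.22, 0, 0, 0, 1],
    [0.007, -0.185, -0.29, 0, 0, 0, 1],
    [0.007, -0.207, -0.35, 0, 0, 0, 1],
    [0.007, -0.22, -0.42, 0, 0, 0, 1],
    [0.007, -0.233, -0.485, 0, 0, 0, 1],
    [0.007, -0.245, -0.53, 0, 0, 0, 1],
    [0.007, -0.253, -0.56, 0, 0, 0, 1],
    [0.007, -0.253, -0.56, 0, 0, 0, 1]
  ]
}}

```text
t: 14.28
tcp_pos: [0.5691, -0.198, 0.0915]
tcp_rot: [-0.001, 0.703, 0.711, 0.002]
wrist_force: [-10.3, 8.6, 30.9]
grip_width: 0.0003
```

```bash
python3 - <<'E'
from h import *
st()
s=snap('side'); save(s,'h3.png',(160,110,320,280),4)
E
```

```text
t 14.28 tcp [ 0.5691 -0.198   0.0915] z [ 0.001  0.003 -1.   ] yaw_y 0.65 j [-0.36  0.46  1.67  0.    1.01 -0.37] F [-10.3   8.6  30.9] w 0.0003
```

View pics/h3.png

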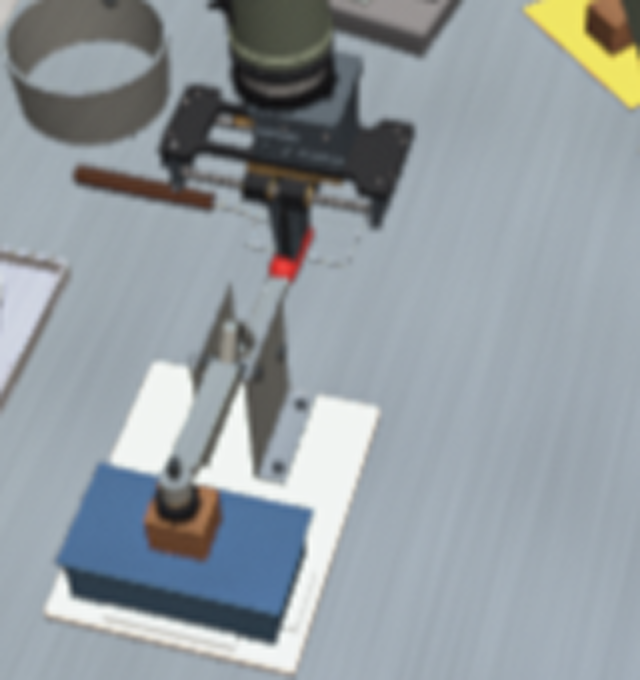

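The pad sits on the block, and the tip at z = 91.5 mm pressing with 31 N means the handle is on its stop. I'm retreating straight up.

{"op": "jog_arm", "data": {
  "increments": [
    [0, 0, 0.1, 0, 0, 0, 1],
    [0, 0, 0.4, 0, 0, 0, 1],
    [0, 0, 0.8, 0, 0, 0, 1],
    [-0.3, -0.3, 1, 0, 0, 0, 1],
    [-0.7, -0.7, 1, 0, 0, 0, 1],
    [-1, -1, 1, 0, 0, 0, 1],
    [-1, -1, 1, 0, 0, 0, 1],
    [-1, -1, 1, 0, 0, 0, 1]
  ]
}}

```text
t: 15.32
tcp_pos: [0.4179, -0.3513, 0.2361]
tcp_rot: [-0.0, 0.704, 0.71, -0.0]
wrist_force: [0.1, 0.8, 0.7]
grip_width: 0.0001
```

```bash
python3 - <<'E'
from h import *
st()
for c in('side','top'):
    s=snap(c); save(s,f'f{c}.png',(150,120,330,300) if c=='side' else (150,100,350,220),3.3 if c=='side' else 4)
    W=cloud(s); im=s['image'].astype(int)
    m=(im[...,0]>im[...,1]+60)&(im[...,0]>im[...,2]+60)&(s['range_z']>0)&(W[...,2]>.03)&(W[...,1]>-.3)&(W[...,1]<-.1)
    p=W[m]; print(c,'red',len(p),p.mean(0).round(3),p.min(0).round(3),p.max(0).round(3),'slope dz/dy',np.polyfit(p[:,1],p[:,2],1)[0].round(3))
    b=(im[...,2]>im[...,0]+20)&(s['range_z']>0)&(W[...,0]>.45)&(W[...,0]<.7)&(W[...,1]>-.01)&(W[...,1]<.15)&(W[...,2]>.061)&(W[...,2]<.09)
    p=W[b]; A=np.c_[p[:,:2]-p[:,:2].mean(0),np.ones(len(p))]; print('lid',rect(p),np.linalg.lstsq(A,p[:,2],rcond=None)[0].round(4))
    for n in('bowl','spatula'):
        for o in env.outline_of(n,c)[:1]:
            q=W[np.array(o['pixels'])&(s['range_z']>0)]; print(n,np.median(q,0).round(3),np.percentile(q,2,0).round(3),np.percentile(q,98,0).round(3))
E
```

```text
t 15.32 tcp [ 0.4179 -0.3513  0.2361] z [-0.  0. -1.] yaw_y 0.49 j [-0.72  0.26  1.59 -0.    1.29 -0.73] F [0.1 0.8 0.7] w 0.0001
side red 96 [ 0.569 -0.197  0.088] [ 0.56 -0.23  0.08] [ 0.581 -0.167  0.095] slope dz/dy 0.045
lid (array([566.9,  65.1]), array([166.5,  92.7]), 0.7) [-0.001   0.0041  0.0664]
bowl [0.493 0.374 0.026] [0.413 0.328 0.002] [0.547 0.43  0.066]
spatula [ 0.624 -0.293  0.005] [ 0.548 -0.325 -0.002] [ 0.799 -0.266  0.022]
top red 105 [ 0.57  -0.2    0.089] [ 0.561 -0.229  0.078] [ 0.58  -0.171  0.096] slope dz/dy 0.084
lid (array([567.1,  65.2]), array([164.5,  88.2]), 1.3) [-0.0006 -0.0024  0.0668]
bowl [0.484 0.414 0.025] [0.414 0.34  0.001] [0.545 0.465 0.066]
spatula [ 0.611 -0.296  0.004] [ 0.549 -0.33  -0.003] [ 0.792 -0.265  0.022]
```

View pics/fside.png

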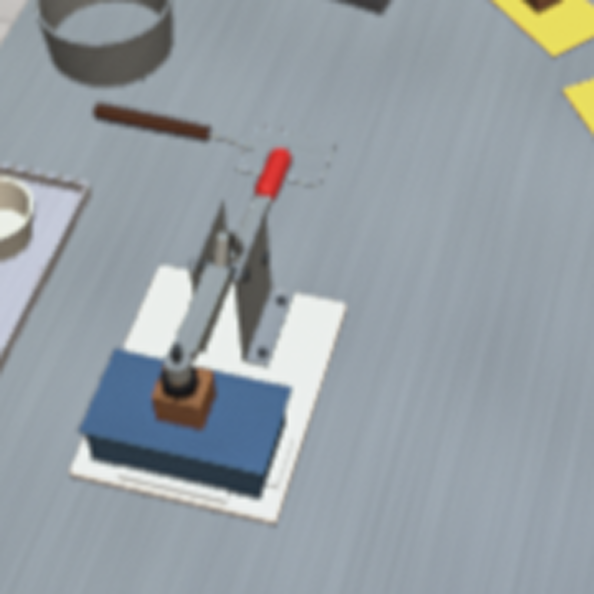

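The handle is down about 4° below level, the lid is flat under the pad, and the bystanders haven't moved. I'm handing in.

```bash
python3 -c "
from station import env; print(env.hand_in())"
```

```text
the job is handed in; nothing more can be done
None
```

I laid the blue lid on the mould in the press and pushed the red handle home. The job was handed in with the robot clear, after about 15 s on the robot's clock.

- **Lid:** it lies flat, with the cover top at 66–67 mm (67 expected) and within about 2 mm of the mould's centre. The rubber pad sits on the wooden block.
- **Handle:** it stayed about 3–5° below level after I let go (home is 4°), with the grip at about 88 mm height. The last push reached about 31 N on the wrist sensor against the stop.
- **Bowl and spatula:** both are where they were, to within measurement noise. One side-view median for the spatula differed by about 25 mm along its length, but its measured ends agreed with the start to about 5 mm and the top view showed no change.
- **Mould:** I did not measure it again on its own after clamping. In the final picture it stands in its place under the lid.

No check failed.

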